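# Clip the oven thermometer onto the wire rail, dial outward

### The job

Hang the oven thermometer on the wire rail of the small stand with its dial facing out toward the robot's side: press the sprung clip on its back down over the wire, to the right of the black rubber ring, until it clicks fully home. Then slide it left along the wire until it rests against the ring, and let go. Press and pull only as hard as the clip needs, so that you do not bend the wire, do not let the thermometer topple, and leave the other things where they stand.

Things in the scene. Friction and masses are not known exactly. Their poses are not given: they have to be found in the camera images.
- thermometer: Loose steel oven thermometer, 0.13 to 0.23 kg, 122 mm tall, at first upright on its foot, turned any way. Origin under the foot, z up, dial side -x, bare back side +x. Foot x -12..34, y +-25, 3 mm thick. Round case 60 mm across, x -9..7, centre 36 mm up. Above it a steel strap 26 mm wide (back at x = 7, flush with the case) carries the handle and, behind, the clip.
- handle (a point): Centre of the black ribbed plastic handle at the top, for gripping across thickness or width: 14 mm thick (thermometer x -3..11), 28 mm wide (y +-14), 34 mm tall (88..122 mm above the foot).
- dial (a point): Centre of the white dial face with coloured scale and red needle (thermometer x -9, y 0, z 36 mm).
- saddle (a point): Where the wire's centre lies in the clip when home (thermometer x 9, y 0, z 75 mm). The clip is 26 mm wide (y +-13), an inverted U open below, between the strap (x = 7) and a sprung steel leaf behind. Underside of its steel roof at z 77, top at z 82 mm.
- nose (a point): Nose of the clip's sprung leaf (thermometer x about 9, z 71.5 mm): leaves only about 2 mm to the strap. Below it the leaf flares back as a lead-in to x 15.5 at its lower edge, z 65 mm (rearmost about x 17). The leaf yields backward under a downward push on the thermometer, of 7 to 12 N, different each time; the push needed drops clearly as the leaf snaps back beneath the wire.
- stand: Fixed stand: wooden base 110 x 410 x 16 mm, two thin steel posts 370 mm apart, 157 mm tall, with the wire rail between. Origin under the base's middle, on the worktop; rail along its y (x = 0, z 135 mm), +y is left seen from the robot, front -x toward the robot. Measuring spoons hang fixed at the rail's left end (y 100..172 mm), reaching 12 mm above the wire.
- rail: The smooth, springy aluminium wire of the stand, 4 mm thick, 370 mm long along its y. Origin at its middle, axes as the stand's. Under load it gives way down, up and to front or back, over 1 mm per newton, and springs back: the clip clicks home not at the unloaded wire's height but with the wire pressed down 10 to 17 mm, unlike each time. Pressed 22 mm or more (15 N) it stays bent.
- ring: Fixed black rubber stop ring round the wire, 18 mm across, 10 mm long along y; origin at its centre on the wire, axes as the stand's; 20 to 75 mm left of the rail's middle. The clip touches it when the saddle is 18 mm to the right of its centre.
- tumbler: Clear drinking glass, 84 mm across, 90 mm tall, loose, stands on the worktop to the left or right of the stand; origin at the centre of its underside. A bystander.
- kitchen_timer: Cream wind-up timer with red knob, 65 mm across, 54 mm tall, loose; origin at the centre of its underside. A bystander.
- salt_shaker: Small salt shaker, 44 mm across, 90 mm tall, loose; origin at the centre of its underside. A bystander.
Things that resemble listed ones, but are neither listed nor needed, are in the scene too. Leave any blue, turquoise or yellow look-alike of the thermometer alone.

How it is judged:
On the way, in this order (a step that is already met when the one before it is completed fails the run):
1. the thermometer is lifted clear of the worktop (height (world z) of thermometer above 0.03 m), for 0.2 s.
2. its clip is snapped home over the wire right of the ring, dial toward the front of the stand (z of saddle in the frame of rail between -0.0025 and 0.0025 m and x of saddle in the frame of rail between -0.003 and 0.003 m and x of dial in the frame of stand below -0.005 m and angle between the x axis of thermometer and the x axis of stand, either way round below 0.35 rad and y of saddle in the frame of ring below -0.015 m and y of saddle in the frame of rail above -0.175 m), for 0.2 s.
At the end, for the whole second after the job is handed in: Released and at rest on the wire, upright within 20 deg; saddle within 2.5 mm in height and 3 mm front to back of the wire's centre; dial toward the stand's front (axis within 20 deg of the stand's x); clip right of the ring, at most 5 mm from touching it (z of saddle in the frame of rail between -0.0025 and 0.0025 m and x of saddle in the frame of rail between -0.003 and 0.003 m and x of dial in the frame of stand below -0.005 m and angle between the x axis of thermometer and the x axis of stand, either way round below 0.35 rad and y of saddle in the frame of ring between -0.023 and -0.015 m and angle between thermometer's own z axis and vertical below 0.35 rad and linear speed of thermometer below 0.02 m/s and contact force between thermometer and rail above 0.3 N and contact force between thermometer and the fingers below 0.05 N).
It fails at once if the wire is pressed or pulled more than 22 mm out of line (about 15 N), so that it stays bent (distance of rail from where it was at the start of the episode above 0.022 m).
It fails at once if the thermometer falls over or is tilted onto its side (more than 70 degrees) (angle between thermometer's own z axis and vertical above 1.22 rad).
It fails at once if a bystander is shifted by more than 30 mm (distance of any of tumbler, kitchen_timer, salt_shaker from where it was at the start of the episode above 0.03 m).
It also fails if it takes over 72 s, if anything falls off the work surface, if the arm or the gripper's body presses on something with over 40 N, if the wrist force passes 120 N, or if a joint passes its speed limit or range.

### The arm

A 6-joint arm with a two-finger parallel gripper is mounted at the origin on a cart in front of the work surface, level with it; the furniture and walls round the work are solid. World frame = base frame: x ahead of the robot, y to its left, z up, the work surface at z = 0. Lengths are in m, angles in rad, forces in N, time in s.
With the tool pointing down it reaches from about 0.275 to 0.825 m from the base axis. Payload 5.2 kg.
Tool frame: the origin (TCP) lies between the finger pads; the fingertips stand 14 mm ahead of it and the grasp point (between the pads) lies 5 mm behind it (robot.tips_ahead is the z of the fingertips in the tool frame, in m); z points along the fingers, y is the direction in which the jaws open and shut (so a half turn about z gives the same grasp; the last joint's range is limited). The gripper opens to 93 mm and grips with 3 to 60 N. Pads are 15 mm wide; open, the fingers measure 128 mm over their backs; the gripper's body (75 mm by 188 mm) begins 65 mm behind the grasp point.
Start: joints at [-1.345, 0.259, 1.535, -0, 1.348, -0.203], TCP at [0.229, -0.5, 0.233] pointing down, gripper open.
Joint ranges: [-3.14, 3.14], [-0.91, 2.08], [0.19, 2.58], [-1.22, 4.36], [0.22, 2.71], [-3.12, 3.12]. Speed limits (rad/s): [2.57, 2.57, 3.14, 3.14, 3.14, 3.14].

### API

Orientations are given as a unit quaternion [x, y, z, w].
In Python, from workcell import robot, cams, ticket, finder gives the robot as it stands. The module is installed in compiled form; this text tells all that it offers.
- The arm moves only by the tool step_arm, never from a script. Its argument "steps" is a list of rows, each a list of 6 numbers: the shift along the tool's x, y, z in cm, then the turn, a rotation vector about the tool's x, y, z in degrees. In form: [[x, y, z, rx, ry, rz], ...]. A call has 1 to 20 rows; each row shifts and turns the pose as measured when the row begins, along the tool's axes as they then stand; what a row does not reach is not made up. A row lasts 1/12 s, in which the tool goes at most 41.7 mm and 7.16 degrees, less where a joint would pass 70% of its speed; a pose out of reach is approached as far as the arm can. A call with a gripper value outside its range is refused whole. "fingers" is the closure, from 0 (fully open) to 1 (shut), set as the call begins (left out, the last holds). The fingers move at their own pace and stop on an object; "squeeze" is the grip in N (left out, the last holds). Time passes only in rows, so rows that do not move let the fingers close. It gives the time, the measured TCP pose, the force and the opening at its end, in the units of the state.
- robot.read_state(): the state, without advancing time (a new reading comes with each control period).
- cams.snapshot(name): name is "side" or "top"; returns the picture (384x512x3 uint8, blue, green, red); there is no depth.
- cams.camera_params(name): a dict with "mtx" (3x3 intrinsics, pixels), "world_from_camera" (4x4, takes a point from camera to world coordinates). Camera axes: x right, y up, looking along -z (the intrinsics and any distortion apply to the point x, -y, -z); pixel columns grow to the right and rows downward; lengths in m; the calibration is good to about 2 mm. A picture is of the moment at which its call begins. camera_params takes no time and is no camera call.
- ticket.job_done(): hands the job in, once; it reports no verdict.
Trained networks look in the newest picture that a camera, given by its name, has taken for a name from the list of things; names that differ only in an ending like _2 or _b are one class to them, and where a whole thing is asked for, a point or a joint stands for the part that bears it (a point fixed in the world has none). Each returns a list of dicts, best first, with "conf" (0 to 1); they miss things now and then, are a little off and sometimes report something else, mostly with a low value. They report only what shows in the picture. A call takes as long as a camera call. They do not tell look-alikes from the thing itself.
- finder.recognise(camera, thing): "bbox" ([centre column, centre row, width, height] in pixels, round what is visible of it).
- finder.pinpoint(camera, thing): "point" ([column, row] in pixels: a listed point, or the origin of a listed thing).
The state is a dict: "time_s": time; "q": joint angles; "joint_velocities": joint speeds; "tau": joint torques, N m; "tool_pos": TCP position; "tool_rot": TCP orientation; "wrist_force": force on the tool from outside, world axes, zero at the start; "wrist_torque": the same for the moment, N m; "finger_gap": finger opening in m.
Only numpy, scipy, OpenCV 4.12 (cv2) and the standard library are available. Lean on these libraries where they do the work, as an engineer would, in place of code of your own. Each camera call takes 0.05 s, during which the arm holds its last target.

## Working session

There is one attempt and no reset: what is moved stays moved. The work goes in short steps, Python scripts to look and compute and a tool call to move; the robot and the scene stay as the last step left them, time stands still between calls to the robot, and variables do not carry over. Pictures are saved under pics/ and viewed, and the job is handed in when it is done.

Besides the shell and the picture viewer there is one more tool, called after "Request:" as name([rows], argument=value, ...), one row to a line, values as JSON. step_arm: Moves the arm, as the interface text tells. Its arguments: {"type":"object","properties":{"steps":{"type":"array"},"fingers":{"type":"number"},"squeeze":{"type":"number"}},"required":["steps"]}

```bash
mkdir -p pics
python3 - <<'E'
from workcell import robot,cams,finder
import cv2,json
for c in ("side","top"):
    im=cams.snapshot(c); cv2.imwrite(f"pics/{c}0.png",im)
    p=cams.camera_params(c); print(c,p["mtx"],p["world_from_camera"],[k for k in p])
    for t in ("thermometer","stand","rail","ring","tumbler","kitchen_timer","salt_shaker","handle","dial","saddle","nose"):
        try:
            r=finder.pinpoint(c,t); b=finder.recognise(c,t) if t in("thermometer","stand","tumbler") else []
        except Exception as e: print(t,e); continue
        print(t,[(([round(x) for x in d["point"]]),round(d["conf"],2)) for d in r],[(([round(x) for x in d["bbox"]]),round(d["conf"],2)) for d in b])
print(robot.read_state())
E
```

```text
side [[421.93566161   0.         260.30087088]
 [  0.         421.93566161 193.63532771]
 [  0.           0.           1.        ]] [[ 9.79345686e-01  7.32944538e-02 -1.88440843e-01  2.55894239e-01]
 [-2.02188567e-01  3.61206487e-01 -9.10301959e-01 -1.66387799e+00]
 [ 1.34596984e-03  9.29600880e-01  3.68565315e-01  7.18084542e-01]
 [ 0.00000000e+00  0.00000000e+00  0.00000000e+00  1.00000000e+00]] ['mtx', 'world_from_camera']
thermometer [([275, 304], 0.75), ([231, 236], 0.68), ([245, 256], 0.67), ([229, 213], 0.62)] [([243, 239, 14, 36], 0.74), ([231, 225, 19, 35], 0.66), ([253, 258, 24, 44], 0.64), ([238, 197, 42, 66], 0.58)]
stand [([238, 206], 0.87)] [([239, 197, 43, 63], 0.82)]
rail [([239, 177], 0.56)] []
ring [] []
tumbler [([236, 179], 0.61), ([220, 181], 0.58), ([229, 215], 0.42)] []
kitchen_timer [([243, 183], 0.48), ([234, 231], 0.32)] []
salt_shaker [([275, 201], 0.56)] []
handle [([240, 225], 0.77), ([276, 266], 0.74), ([231, 238], 0.57), ([230, 212], 0.52), ([238, 208], 0.27)] []
dial [([274, 293], 0.88), ([242, 245], 0.86), ([252, 263], 0.79), ([235, 230], 0.76)] []
sa
[... 1468 characters left out ...]
s': 1.5, 'q': array([-1.34481869e+00,  2.58592821e-01,  1.53496483e+00,  2.55958835e-05,
        1.34799617e+00, -2.02791056e-01]), 'joint_velocities': array([ 6.88785762e-04, -6.47644609e-04, -6.82837566e-05, -8.56529070e-04,
       -6.44943177e-04,  3.22200828e-04]), 'tau': array([ 1.22345227e-03, -4.37188339e+01, -2.84305018e+01,  7.19642965e-02,
        3.14499694e-02, -1.15537676e-05]), 'tool_pos': array([ 0.22870293, -0.50022247,  0.23267075]), 'tool_rot': array([9.77108159e-01, 2.12743144e-01, 1.27059086e-05, 1.92693963e-05]), 'wrist_force': array([ 0.40997176, -0.4097398 ,  0.46919105]), 'wrist_torque': array([-0.0155504 , -0.00476314, -0.02752454]), 'finger_gap': 0.0929058374072942}
```

Run:
```python
import cv2
a=cv2.imread("pics/side0.png");b=cv2.imread("pics/top0.png")
cv2.imwrite("pics/side0a.png",cv2.resize(a[140:340,170:370],None,fx=3,fy=3,interpolation=cv2.INTER_CUBIC))
cv2.imwrite("pics/top0a.png",cv2.resize(b[140:260,90:430],None,fx=2.35,fy=2.35,interpolation=cv2.INTER_CUBIC))
```

```text
(no output)
```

View pics/side0.png

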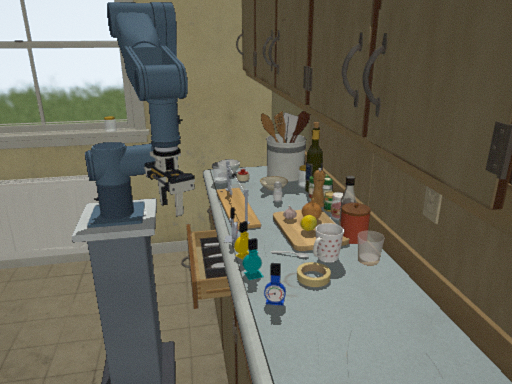

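View pics/side0a.png

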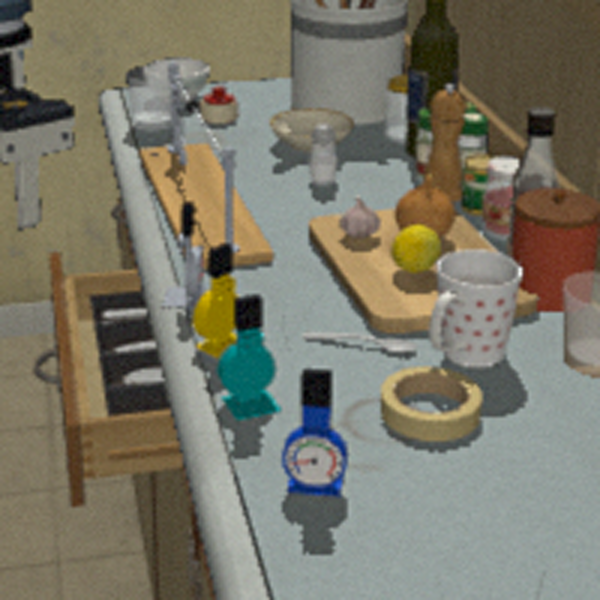

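View pics/top0a.png

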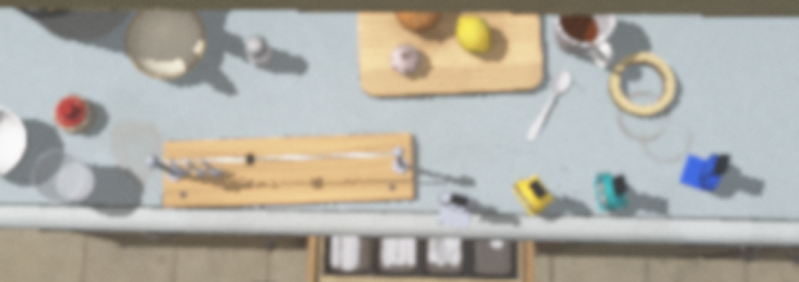

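```bash
cat > h.py <<'E'
import numpy as np, cv2
from workcell import robot,cams,finder
P={c:cams.camera_params(c) for c in("side","top")}
def proj(c,X):
    X=np.atleast_2d(np.asarray(X,float)); T=np.linalg.inv(P[c]["world_from_camera"]); q=X@T[:3,:3].T+T[:3,3]
    q=q*[1,-1,-1]; u=q@P[c]["mtx"].T; return u[:,:2]/u[:,2:]
def ray(c,uv):
    M=P[c]["mtx"];T=P[c]["world_from_camera"]
    d=np.array([(uv[0]-M[0,2])/M[0,0],-(uv[1]-M[1,2])/M[1,1],-1.]); return T[:3,3],T[:3,:3]@d
def onz(c,uv,z):
    o,d=ray(c,uv); return o+d*(z-o[2])/d[2]
def tri(uvs,uvt):
    A=np.zeros((3,3));b=np.zeros(3)
    for c,uv in(("side",uvs),("top",uvt)):
        o,d=ray(c,uv);d=d/np.linalg.norm(d);Q=np.eye(3)-np.outer(d,d);A+=Q;b+=Q@o
    return np.linalg.solve(A,b)
E
python3 - <<'E'
from h import *
a=cv2.imread("pics/side0.png");b=cv2.imread("pics/top0.png")
cv2.imwrite("pics/z1.png",cv2.resize(a[195:255,205:285],None,fx=10,fy=10,interpolation=cv2.INTER_CUBIC))
cv2.imwrite("pics/z2.png",cv2.resize(b[205:245,260:320],None,fx=13,fy=13,interpolation=cv2.INTER_CUBIC))
cv2.imwrite("pics/z3.png",cv2.resize(b[185:235,145:275],None,fx=6,fy=6,interpolation=cv2.INTER_CUBIC))
cv2.imwrite("pics/z4.png",cv2.resize(a[150:235,205:265],None,fx=7,fy=7,interpolation=cv2.INTER_CUBIC))
print("foot",onz("top",(286,228),0),onz("side",(231,236),0))
print("stand",onz("top",(212,211),0),onz("side",(238,206),0),onz("top",(210,208),.135),onz("side",(239,177),.135))
E
```

```text
foot [ 0.43311166 -0.31501442  0.        ] [ 4.31643217e-01 -2.83533645e-01 -1.11022302e-16]
stand [ 0.49355216 -0.02882872  0.        ] [ 4.99920298e-01 -1.24943501e-02  1.11022302e-16] [ 0.4841807  -0.04104625  0.135     ] [ 0.50510494 -0.02211014  0.135     ]
```

View pics/z1.png

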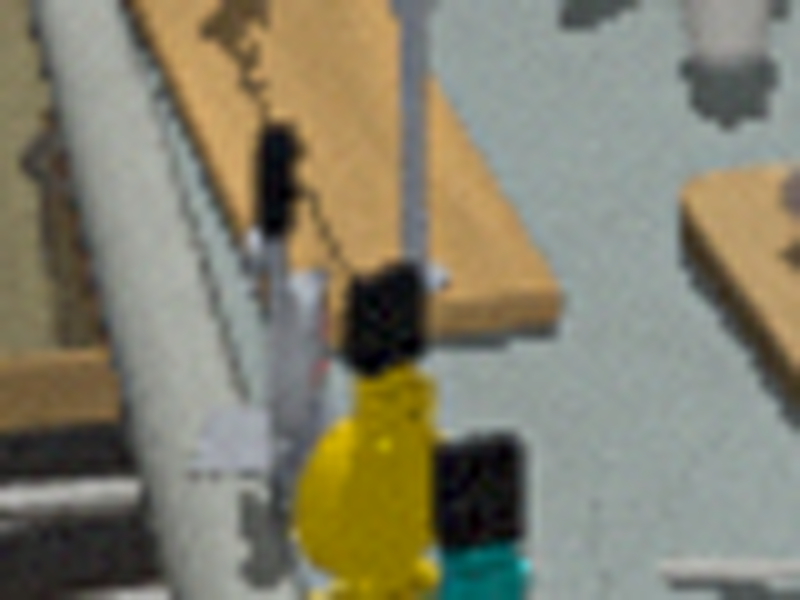

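View pics/z2.png

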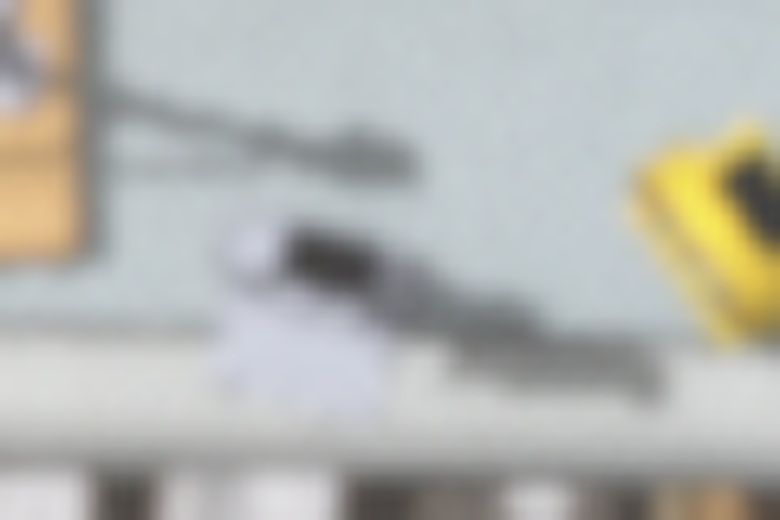

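View pics/z3.png

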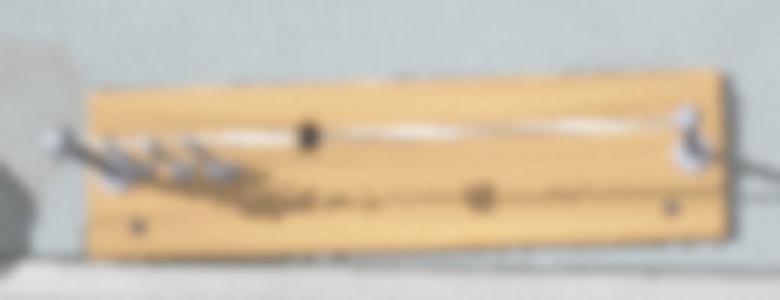

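View pics/z4.png

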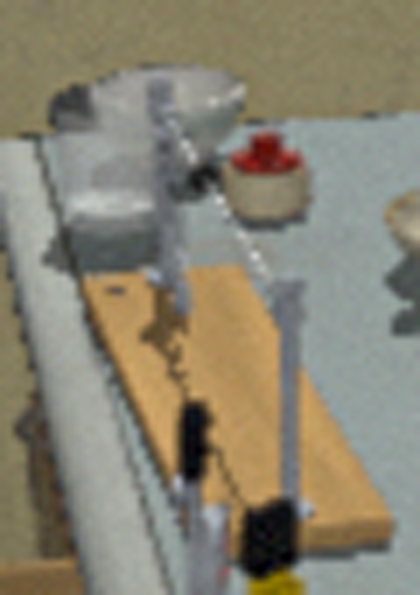

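```bash
cat > fit.py <<'E'
from h import *
from scipy.optimize import least_squares
Z=lambda p,o,f:(o[0]+p[0]/f,o[1]+p[1]/f)
st=[ # camera, px, stand pt
("top",Z((92,95),(145,185),6),(.055,.205,.016)),("top",Z((720,72),(145,185),6),(.055,-.205,.016)),
("top",Z((724,240),(145,185),6),(-.055,-.205,.016)),("top",Z((90,258),(145,185),6),(-.055,.205,.016)),
("top",Z((683,117),(145,185),6),(0,-.185,.157)),("top",Z((55,140),(145,185),6),(0,.185,.157)),
("side",Z((287,280),(205,150),7),(0,-.185,.157)),("side",Z((160,82),(205,150),7),(0,.185,.157)),
("side",Z((560,293),(205,195),10),(.055,-.205,.016)),("side",Z((243,267),(205,150),7),(.055,.205,.016)),("side",Z((85,275),(205,150),7),(-.055,.205,.016))]
def S(p,X): c,s=np.cos(p[2]),np.sin(p[2]); X=np.array(X); return np.array([p[0]+c*X[0]-s*X[1],p[1]+s*X[0]+c*X[1],X[2]])
f=lambda p,cs=("top","side"):np.concatenate([proj(c,S(p,X))[0]-uv for c,uv,X in st if c in cs])
for cs in(("top","side"),("top",),("side",)):
    r=least_squares(f,[.49,-.03,0],args=(cs,),loss="soft_l1"); print(cs,r.x, np.round(f(r.x,cs),1))
    if len(cs)==2: P0=r.x
rt=(196.3,207.5);rs=(234,175.7)
w=tri(rs,rt);print("ring tri",w, proj("top",w)-rt,proj("side",w)-rs)
print(onz("top",rt,.135),onz("side",rs,.135))
E
python3 fit.py
python3 - <<'E'
from h import *
for c,(x0,x1,y0,y1) in(("top",(278,294,217,233)),("side",(226,238,204,222))):
    g=cv2.imread(f"pics/{c}0.png").astype(int).max(2)[y0:y1,x0:x1]
    print(c);print(g)
E
```

```text
('top', 'side') [ 0.48769784 -0.03363273  0.04741691] [-0.5 -1.4  0.7 -0.9  0.9 -0.3 -0.7 -0.3  1.2 -0.1  0.4 -0.8 -1.1 -1.3
 -0.7 -1.5 -0.5 -0.6 -0.9 -1.2 -1.6 -0.3]
('top',) [ 0.48549199 -0.03225208  0.05093862] [-0.9 -0.7  0.3 -0.5  0.6  0.1 -1.1  0.5  0.8  0.3 -0.1  0. ]
('side',) [ 0.49002311 -0.04415542  0.04187213] [-0.3 -0.3  0.4 -0.8  0.4  0.6  0.2 -0.4 -0.6  0.4]
ring tri [0.4871196  0.00845918 0.1312928 ] [[ 0.04455015 -0.39038879]] [[-0.32621552  0.05467293]]
[0.48513481 0.00785552 0.135     ] [ 0.4871018  -0.00168682  0.135     ]
top
[[173 166 165 166 160 150 145 138 135 130 133 133 138 155 181 201]
 [182 182 187 188 184 175 170 159 149 144 143 145 146 159 181 199]
 [195 196 200 202 199 195 192 184 176 173 171 173 173 178 190 203]
 [201 201 203 201 199 199 198 198 196 192 193 194 196 196 200 205]
 [203 202 201 197 187 183 185 190 193 194 197 200 201 201 205 206]
 [206 210 206 189 163 146 151 160 169 177 184 193 198 203 206 206]
 [211 217 210 177 129 102 101 112 124 136 151 173 186 195 200 201]
 [209 215 204 164 108  77  73  77  82  93 114 143 167 175 182 193]
 [198 199 1
[... 749 characters left out ...]
192 146  52  29  35 102 184 188 188]
 [201 198 202 192 135  31  28  27  63 136 190 190]
 [190 202 205 190 108  26  22  23  56 129 185 192]
 [164 201 205 190 106  22  19  23  94 179 186 188]
 [129 190 207 191 105  21  20  23 102 187 189 185]
 [100 166 208 191 103  20  20  16  69 139 180 188]
 [ 88 129 192 193 108  20  16   2  49 108 131 185]
 [ 91 105 173 193 105  26  16  24  97 164 126 182]
 [138  87 130 180  99  24  18  27 103 178 129 174]
 [151  88 109 150 100  27   5  36 111 185 157 134]
 [159 140  96 134 173  58  42  76 156 189 169 124]
 [163 148  90 127 173 107 100 114 190 193 181 156]
 [160 162 136 104 128 112 116 119 192 189 182 166]
 [159 164 150  90 104  94 114 111 174 184 155 151]]
```

```bash
cat > fit2.py <<'E'
from h import *
from scipy.optimize import least_squares
import itertools
H=np.array(list(itertools.product((-.003,.011),(-.014,.014),(.088,.122))))
F=np.array([(.034,-.025,.003),(.034,.025,.003)])
def W(p,X): c,s=np.cos(p[2]),np.sin(p[2]); return np.c_[p[0]+c*X[:,0]-s*X[:,1],p[1]+s*X[:,0]+c*X[:,1],X[:,2]]
bb=lambda u:np.r_[u.min(0),u.max(0)]
def f(p,cs):
    r=[]
    if "side" in cs: r.append(bb(proj("side",W(p,H)))-[230,207.1,234,218.3])
    if "top" in cs:
        r.append(bb(proj("top",W(p,H)))-[281.8,222.3,288,226.5]); r.append((proj("top",W(p,F))-[(276.5,233.8),(288.8,236.2)]).ravel())
    return np.concatenate(r)
for cs in(("top","side"),("top",)):
    r=least_squares(f,[.44,-.31,2.95],args=(cs,));print(cs,r.x,np.degrees(r.x[2]),np.round(f(r.x,cs),1)); print("handle",W(r.x,np.array([[.004,0,.105]])))
E
python3 fit2.py
```

```text
('top', 'side') [ 0.4387874  -0.30690861  3.02844038] 173.51685232147457 [-0.1 -0.7  0.3  0.2 -1.3 -1.1  1.1  0.8 -0.2  0.6  0.6 -0.1]
handle [[ 0.43481298 -0.30645697  0.105     ]]
('top',) [ 0.43900777 -0.30641632  3.0466519 ] 174.56029559632074 [-1.4 -1.   1.   0.7 -0.2  0.7  0.6 -0.2]
handle [[ 0.43502578 -0.30603713  0.105     ]]
```

Add to h.py:
```python
from scipy.spatial.transform import Rotation as R
def rel(pos,a,c=None):
    """tool-frame shift(cm), rotvec(deg) to TCP pos with tool down, tool-x heading a deg"""
    s=robot.read_state(); r=R.from_quat(s["tool_rot"]); 
    tgt=R.from_euler("z",a,degrees=True)*R.from_quat([1,0,0,0])
    d=r.inv().apply(np.array(pos)-s["tool_pos"])*100; w=np.degrees((r.inv()*tgt).as_rotvec())
    print("t",round(s["time_s"],2),"pos",np.round(s["tool_pos"],4),"heading",np.round(np.degrees(np.arctan2(*r.apply([1,0,0])[[1,0]])),2),"q",np.round(s["q"],2),"F",np.round(s["wrist_force"],2),"gap",round(s["finger_gap"],4))
    print("shift cm",np.round(d,2),"rot deg",np.round(w,2)); return d,w
```

```text
(no output)
```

Request:
step_arm([
  [2.68,-0.91,0,0,0,0],
  [2.68,-0.91,0,0,0,0],
  [2.68,-0.91,0,0,0,0],
  [2.68,-0.91,0,0,0,0],
  [2.68,-0.91,0,0,0,0],
  [2.68,-0.91,0,0,0,0],
  [2.68,-0.91,0,0,0,0],
  [2.68,-0.91,0,0,0,0],
  [2.68,-0.91,0,0,0,0],
  [2.68,-0.91,0,0,0,0],
], fingers=0, squeeze=25)

```text
time_s: 2.33
tool_pos: [0.4393, -0.3037, 0.2321]
tool_rot: [0.978, 0.207, -0.001, 0.002]
wrist_force: [0.4, 0.2, 0.2]
finger_gap: 0.0931
```

Request:
step_arm([
  [0,0,0,0,0,7],
  [0,0,0,0,0,7],
  [0,0,0,0,0,7],
  [0,0,0,0,0,7],
  [0,0,0,0,0,7],
  [0,0,0,0,0,7],
  [0,0,0,0,0,7],
  [0,0,0,0,0,7],
  [0,0,0,0,0,7],
  [0,0,0,0,0,7],
  [0,0,0,0,0,7],
  [0,0,0,0,0,7],
  [0,0,0,0,0,7],
  [0,0,0,0,0,7],
  [0,0,0,0,0,7],
  [0,0,0,0,0,7],
  [0,0,0,0,0,7],
])

```text
time_s: 3.75
tool_pos: [0.445, -0.2965, 0.2324]
tool_rot: [-0.659, 0.752, -0.001, 0.0]
wrist_force: [-0.2, -0.2, 0.3]
finger_gap: 0.0929
```

```bash
python3 -c "
from h import *
rel([.435,-.306,.232],-98)"
```

```text
t 3.75 pos [ 0.445  -0.2965  0.2324] heading -97.61 q [-0.8   0.23  1.57 -0.    1.34  2.48] F [-0.22 -0.18  0.35] gap 0.0929
shift cm [1.07 0.87 0.04] rot deg [-0.11 -0.09  0.39]
```

Request:
step_arm([
  [0.53,0.44,0,0,0,0],
  [0.54,0.43,0,0,0,0.4],
  [0,0,0,0,0,0],
])

```text
time_s: 4.0
tool_pos: [0.4342, -0.3066, 0.2324]
tool_rot: [-0.657, 0.754, -0.001, -0.0]
wrist_force: [0.2, -1.1, -1.0]
finger_gap: 0.0929
```

```bash
python3 -c "
from h import *
rel([.435,-.306,.102],-98)
for c,(x,y,w,h) in(('side',(190,160,100,75)),('top',(230,180,110,80))):
    im=cams.snapshot(c);cv2.imwrite(f'pics/{c}1.png',cv2.resize(im[y:y+h,x:x+w],None,fx=7,fy=7,interpolation=cv2.INTER_CUBIC))
"
```

```text
t 4.0 pos [ 0.4342 -0.3066  0.2324] heading -97.88 q [-0.82  0.22  1.58 -0.    1.33  2.45] F [ 0.2  -1.08 -0.97] gap 0.0929
shift cm [-0.1  -0.05 13.04] rot deg [-0.1  -0.1   0.12]
```

View pics/side1.png

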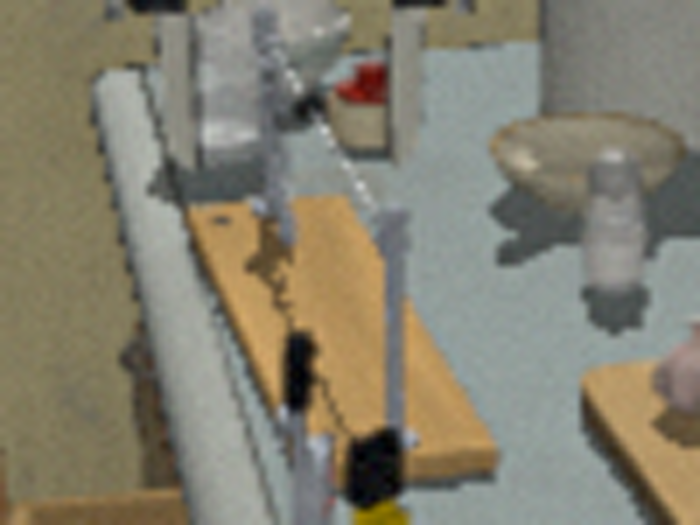

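View pics/top1.png

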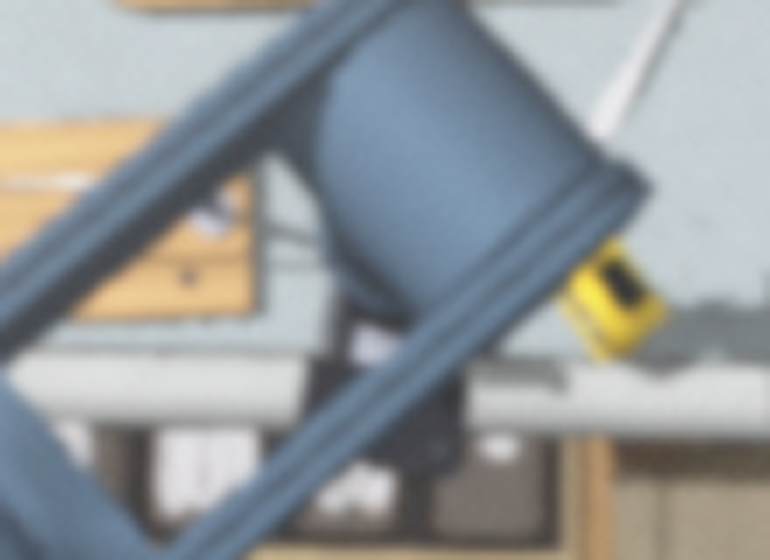

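The side view shows the open fingers straddling the black handle (zoomed columns 180 and 405, handle at 300). I'll descend.

Request:
step_arm([
  [0,0,2.5,0,0,0],
  [0,0,2.5,0,0,0],
  [0,0,2.5,0,0,0],
  [0,0,2.0,0,0,0],
  [0,0,1.5,0,0,0],
  [0,0,0.8,0,0,0],
  [0,0,0,0,0,0],
])

```text
time_s: 4.68
tool_pos: [0.4367, -0.3085, 0.1125]
tool_rot: [-0.661, 0.751, -0.005, 0.001]
wrist_force: [-0.1, -0.0, -1.0]
finger_gap: 0.0927
```

```bash
python3 -c "
from h import *
rel([.435,-.306,.102],-98)
for c,(x,y,w,h) in(('side',(190,160,100,75)),):
    im=cams.snapshot(c);cv2.imwrite(f'pics/{c}2.png',cv2.resize(im[y:y+h,x:x+w],None,fx=7,fy=7,interpolation=cv2.INTER_CUBIC))
"
```

```text
t 4.68 pos [ 0.4367 -0.3085  0.1125] heading -97.3 q [-0.82  0.34  1.74  0.    1.05  2.44] F [-0.12 -0.01 -1.02] gap 0.0927
shift cm [-0.23  0.21  1.05] rot deg [-0.49 -0.31  0.7 ]
```

View pics/side2.png

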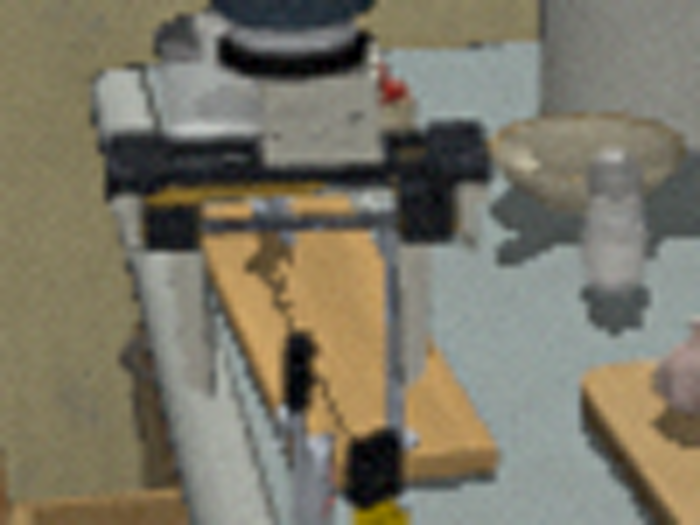

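Request:
step_arm([
  [-0.2,0.2,0.6,-0.4,-0.3,0.7],
  [0,0,0.4,0,0,0],
  [0,0,0,0,0,0],
])

```text
time_s: 4.98
tool_pos: [0.4365, -0.3078, 0.1051]
tool_rot: [-0.656, 0.755, -0.003, 0.001]
wrist_force: [0.0, 0.3, 0.5]
finger_gap: 0.0927
```

```bash
python3 -c "
from h import *
rel([.435,-.306,.102],-98)
"
```

```text
t 4.98 pos [ 0.4365 -0.3078  0.1051] heading -98.01 q [-0.82  0.35  1.75  0.    1.04  2.46] F [0.04 0.33 0.48] gap 0.0927
shift cm [-0.16  0.18  0.31] rot deg [-0.3  -0.18 -0.01]
```

Request:
step_arm([
  [-0.2,0.2,0.4,-0.3,-0.2,0],
  [0,0,0,0,0,0],
  [0,0,0,0,0,0],
])

```text
time_s: 5.23
tool_pos: [0.4355, -0.3061, 0.1023]
tool_rot: [-0.656, 0.755, -0.001, 0.0]
wrist_force: [0.9, -0.6, 0.4]
finger_gap: 0.0926
```

Request:
step_arm([
  [0,0,0,0,0,0],
  [0,0,0,0,0,0],
  [0,0,0,0,0,0],
  [0,0,0,0,0,0],
  [0,0,0,0,0,0],
  [0,0,0,0,0,0],
  [0,0,0,0,0,0],
  [0,0,0,0,0,0],
  [0,0,0,0,0,0],
  [0,0,0,0,0,0],
], fingers=1, squeeze=25)

```text
time_s: 6.07
tool_pos: [0.4359, -0.3066, 0.1033]
tool_rot: [-0.656, 0.755, -0.002, 0.0]
wrist_force: [-0.2, -0.9, -0.1]
finger_gap: 0.0306
```

```bash
python3 -c "
from h import *
rel([.435,-.306,.102],-98)
for c,(x,y,w,h) in(('side',(190,160,100,75)),):
    im=cams.snapshot(c);cv2.imwrite(f'pics/{c}3.png',cv2.resize(im[y:y+h,x:x+w],None,fx=7,fy=7,interpolation=cv2.INTER_CUBIC))
"
```

```text
t 6.07 pos [ 0.4359 -0.3066  0.1033] heading -97.98 q [-0.82  0.35  1.75  0.    1.04  2.46] F [-0.15 -0.93 -0.15] gap 0.0306
shift cm [-0.04  0.1   0.13] rot deg [-0.2  -0.15  0.02]
```

View pics/side3.png

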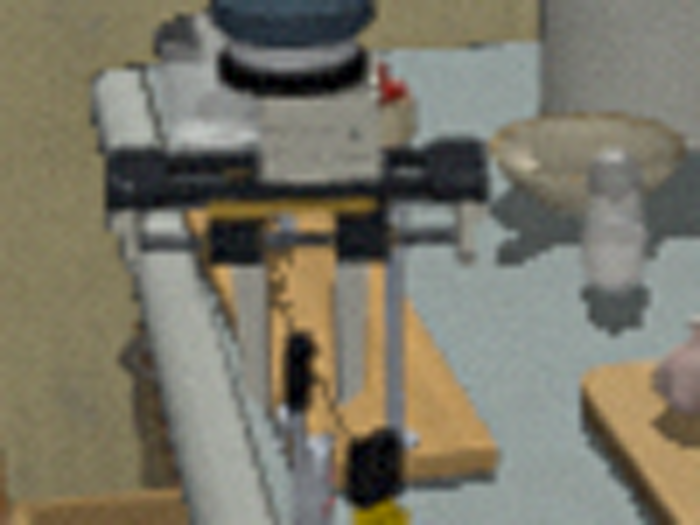

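Request:
step_arm([
  [0,0,0,0,0,0],
  [0,0,0,0,0,0],
  [0,0,0,0,0,0],
  [0,0,0,0,0,0],
  [0,0,0,0,0,0],
  [0,0,0,0,0,0],
])

```text
time_s: 6.62
tool_pos: [0.4359, -0.3065, 0.1032]
tool_rot: [-0.656, 0.755, -0.002, 0.0]
wrist_force: [0.4, 0.6, 0.6]
finger_gap: 0.0142
```

```bash
python3 -c "
from h import *
rel([.435,-.306,.102],-98)
for c,(x,y,w,h) in(('side',(190,160,100,75)),):
    im=cams.snapshot(c);cv2.imwrite(f'pics/{c}4.png',cv2.resize(im[y:y+h,x:x+w],None,fx=7,fy=7,interpolation=cv2.INTER_CUBIC))
"
```

```text
t 6.62 pos [ 0.4359 -0.3065  0.1032] heading -97.98 q [-0.82  0.35  1.75  0.    1.04  2.46] F [0.42 0.58 0.63] gap 0.0142
shift cm [-0.04  0.1   0.12] rot deg [-0.19 -0.14  0.02]
```

View pics/side4.png

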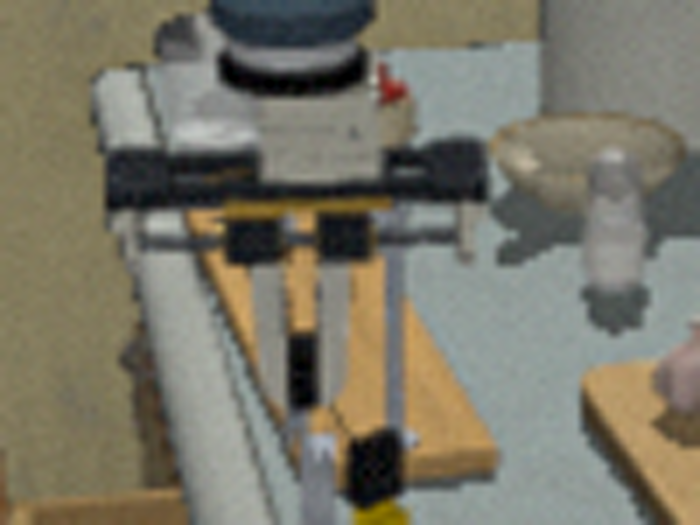

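Request:
step_arm([
  [0,0,-1.0,0,0,0],
  [0,0,-1.5,0,0,0],
  [0,0,-1.5,0,0,0],
  [0,0,-2,0,0,0],
  [0,0,-2,0,0,0],
  [0,0,-2,0,0,0],
  [0,0,0,0,0,0],
  [0,0,0,0,0,0],
], squeeze=50)

```text
time_s: 7.33
tool_pos: [0.4338, -0.3043, 0.2083]
tool_rot: [-0.656, 0.755, 0.001, 0.0]
wrist_force: [-0.8, 0.4, -3.1]
finger_gap: 0.0139
```

```bash
python3 -c "
from h import *
rel([.41,-.306,.205],-98)
for c,(x,y,w,h) in(('side',(190,130,100,105)),):
    im=cams.snapshot(c);cv2.imwrite(f'pics/{c}5.png',cv2.resize(im[y:y+h,x:x+w],None,fx=5.6,fy=5.6,interpolation=cv2.INTER_CUBIC))
"
```

```text
t 7.33 pos [ 0.4338 -0.3043  0.2083] heading -97.98 q [-0.82  0.24  1.62  0.    1.28  2.46] F [-0.78  0.42 -3.08] gap 0.0139
shift cm [0.5  2.33 0.33] rot deg [0.11 0.1  0.02]
```

View pics/side5.png

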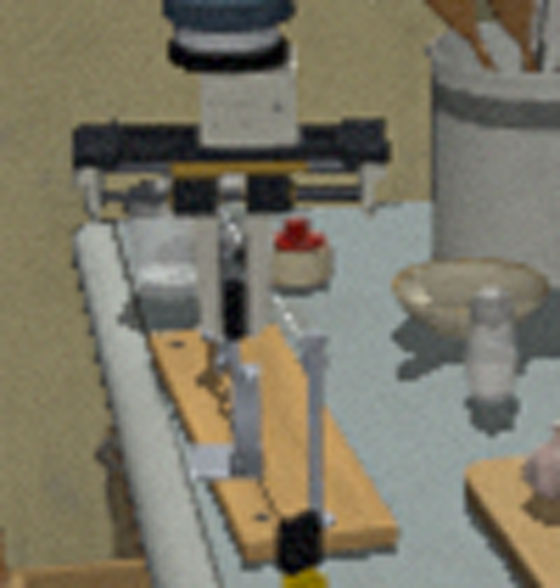

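The picture shows the thermometer held upright, with its foot clear of the worktop. Next I turn it around.

Request:
step_arm([
  [0.1,1.2,0,0,0,0],
  [0.1,1.2,0,0,0,0],
  [0,0,0,0,0,-7],
  [0,0,0,0,0,-7],
  [0,0,0,0,0,-7],
  [0,0,0,0,0,-7],
  [0,0,0,0,0,-7],
  [0,0,0,0,0,-7],
  [0,0,0,0,0,-7],
  [0,0,0,0,0,-7],
  [0,0,0,0,0,-7],
  [0,0,0,0,0,-7],
  [0,0,0,0,0,-7],
  [0,0,0,0,0,-7],
  [0,0,0,0,0,-7],
  [0,0,0,0,0,-7],
])

```text
time_s: 8.72
tool_pos: [0.3832, -0.2912, 0.1876]
tool_rot: [1.0, 0.02, -0.016, -0.017]
wrist_force: [-1.4, -1.3, -1.2]
finger_gap: 0.0135
```

Request:
step_arm([
  [0,0,0,0,0,-7],
  [0,0,0,0,0,-7],
  [0,0,0,0,0,-7],
  [0,0,0,0,0,-7],
  [0,0,0,0,0,-7],
  [0,0,0,0,0,-7],
  [0,0,0,0,0,-7],
  [0,0,0,0,0,-7],
  [0,0,0,0,0,-7],
  [0,0,0,0,0,-7],
  [0,0,0,0,0,-7],
  [0,0,0,0,0,-7],
  [0,0,0,0,0,0],
])

```text
time_s: 9.8
tool_pos: [0.3609, -0.2803, 0.1715]
tool_rot: [0.716, 0.697, 0.001, -0.042]
wrist_force: [-0.1, 0.3, -1.3]
finger_gap: 0.0139
```

```bash
python3 -c "
from h import *
rel([.43,-.043,.2],92.7)
"
```

```text
t 9.8 pos [ 0.3609 -0.2803  0.1715] heading 88.4 q [-0.9   0.2   1.78 -0.01  1.25 -0.87] F [-0.12  0.25 -1.28] gap 0.0139
shift cm [24.04  6.15 -1.8 ] rot deg [-3.25 -3.5  -4.2 ]
```

Request:
step_arm([
  [0,0,-1.0,-1.6,-1.7,-2.1],
  [0,0,-1.0,-1.6,-1.7,-2.1],
  [0,0,0,0,0,0],
])

```text
time_s: 10.05
tool_pos: [0.3581, -0.2795, 0.1883]
tool_rot: [0.694, 0.72, 0.001, -0.004]
wrist_force: [0.5, -0.1, -1.7]
finger_gap: 0.0138
```

```bash
python3 -c "
from h import *
rel([.43,-.043,.2],92.7)
"
```

```text
t 10.05 pos [ 0.3581 -0.2795  0.1883] heading 92.17 q [-0.91  0.13  1.81  0.    1.21 -0.95] F [ 0.46 -0.09 -1.7 ] gap 0.0138
shift cm [23.36  8.08 -1.06] rot deg [-0.26 -0.36 -0.53]
```

Request:
step_arm([
  [1.95,0.35,-0.1,0,0,0],
  [1.95,0.35,-0.1,0,0,0],
  [1.95,0.35,-0.1,0,0,0],
  [1.95,0.35,-0.1,0,0,0],
  [1.95,0.35,-0.1,0,0,0],
  [1.95,0.35,-0.1,0,0,0],
  [1.95,0.35,-0.1,0,0,0],
  [1.95,0.35,-0.1,0,0,0],
  [1.95,0.35,-0.1,0,0,0],
  [1.95,0.35,-0.1,0,0,0],
  [1.95,0.35,-0.1,0,0,0],
  [0,0,0,0,0,0],
  [0,0,0,0,0,0],
])

```text
time_s: 11.13
tool_pos: [0.3831, -0.0536, 0.1913]
tool_rot: [0.716, 0.698, -0.004, -0.018]
wrist_force: [-0.1, -0.2, -2.0]
finger_gap: 0.0138
```

```bash
python3 -c "
from h import *
rel([.43,-.043,.2],92.7)
for c,(x,y,w,h) in(('side',(190,130,100,105)),('top',(140,150,140,100))):
    im=cams.snapshot(c);cv2.imwrite(f'pics/{c}6.png',cv2.resize(im[y:y+h,x:x+w],None,fx=5.6,fy=5.6,interpolation=cv2.INTER_CUBIC))
"
```

```text
t 11.13 pos [ 0.3831 -0.0536  0.1913] heading 88.57 q [-0.44  0.02  1.93  0.01  1.23 -0.41] F [-0.09 -0.2  -1.96] gap 0.0138
shift cm [ 1.2   4.63 -0.99] rot deg [-1.68 -1.18 -4.11]
```

View pics/side6.png

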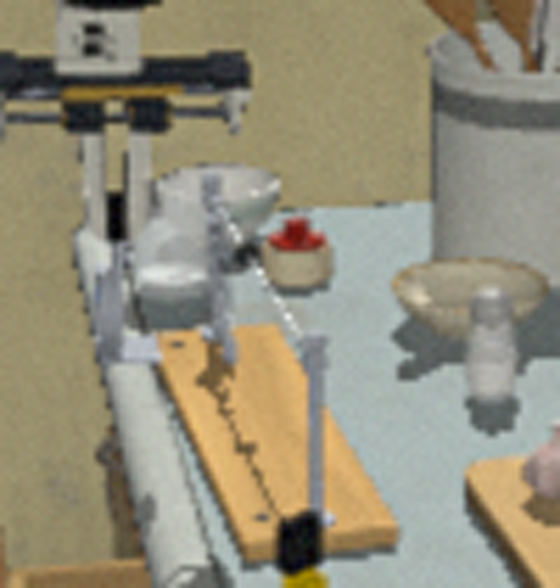

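View pics/top6.png

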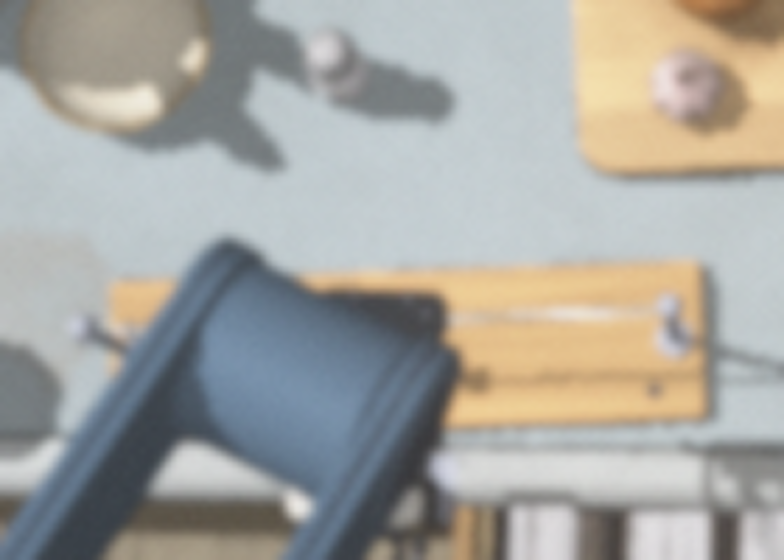

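Request:
step_arm([
  [0.4,0.5,0,-0.8,-0.6,-2],
  [0.4,0.5,0,-0.9,-0.6,-2.1],
  [0,0,0,0,0,0],
])

```text
time_s: 11.48
tool_pos: [0.3938, -0.0481, 0.1906]
tool_rot: [0.69, 0.724, -0.0, 0.001]
wrist_force: [-0.0, 1.3, -1.5]
finger_gap: 0.0135
```

```bash
python3 -c "
from h import *
rel([.44,-.043,.187],92.7)
"
```

```text
t 11.48 pos [ 0.3938 -0.0481  0.1906] heading 92.72 q [-0.4   0.01  1.94 -0.    1.19 -0.45] F [-0.01  1.26 -1.55] gap 0.0135
shift cm [0.29 4.63 0.37] rot deg [0.11 0.13 0.02]
```

Request:
step_arm([
  [0.05,1.2,0.1,0,0,0],
  [0.05,1.2,0.1,0,0,0],
  [0.05,1.2,0.1,0,0,0],
  [0.05,1.2,0.1,0,0,0],
  [0.05,1.0,0,0,0,0],
  [0,0,0,0,0,0],
])

```text
time_s: 11.98
tool_pos: [0.4595, -0.0433, 0.1862]
tool_rot: [0.691, 0.723, 0.0, 0.003]
wrist_force: [0.1, -0.9, -1.2]
finger_gap: 0.0139
```

```bash
python3 -c "
from h import *
rel([.475,-.043,.187],92.7)
"
```

```text
t 11.98 pos [ 0.4595 -0.0433  0.1862] heading 92.6 q [-0.34  0.14  1.81 -0.    1.19 -0.38] F [ 0.08 -0.94 -1.24] gap 0.0139
shift cm [-0.04  1.55 -0.07] rot deg [ 0.26  0.19 -0.1 ]
```

Request:
step_arm([
  [0,0.5,0,0.2,0.2,0],
  [0,0.3,0,0,0,0],
  [0,0,0,0,0,0],
])

```text
time_s: 12.23
tool_pos: [0.4689, -0.0427, 0.1854]
tool_rot: [0.691, 0.723, -0.0, -0.001]
wrist_force: [0.9, -0.1, -1.6]
finger_gap: 0.0136
```

```bash
python3 -c "
from h import *
rel([.483,-.043,.187],92.7)
for c,(x,y,w,h) in(('side',(200,120,80,85)),('top',(140,150,140,100))):
    im=cams.snapshot(c);cv2.imwrite(f'pics/{c}7.png',cv2.resize(im[y:y+h,x:x+w],None,fx=7 if c=='side' else 5.6,fy=7 if c=='side' else 5.6,interpolation=cv2.INTER_CUBIC))
"
```

```text
t 12.23 pos [ 0.4689 -0.0427  0.1854] heading 92.64 q [-0.33  0.16  1.79  0.    1.2  -0.38] F [ 0.88 -0.07 -1.59] gap 0.0136
shift cm [-0.09  1.41 -0.16] rot deg [-0.08 -0.06 -0.06]
```

View pics/side7.png

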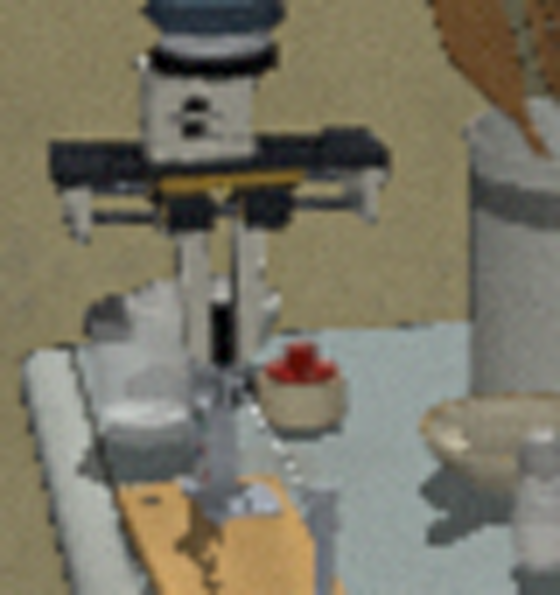

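View pics/top7.png

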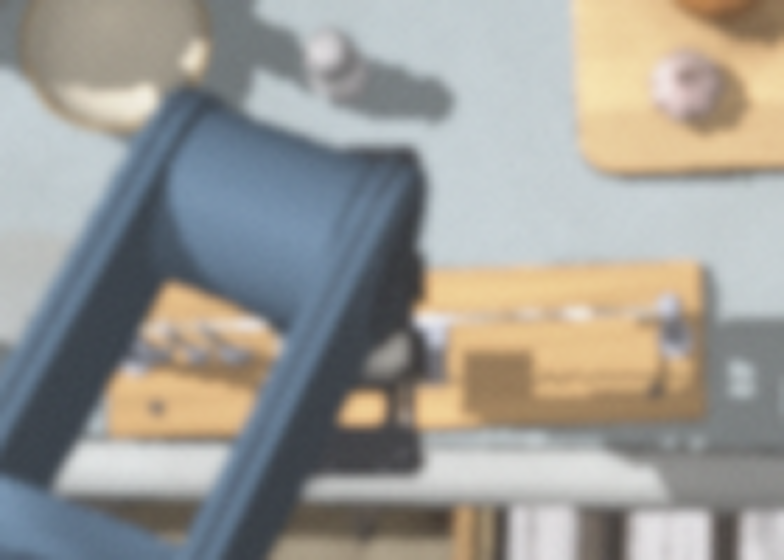

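Request:
step_arm([
  [0,0.3,-0.1,0,0,0],
  [0,0.3,-0.1,0,0,0],
  [0,0,0,0,0,0],
])

```text
time_s: 12.58
tool_pos: [0.4738, -0.0425, 0.1879]
tool_rot: [0.691, 0.723, -0.0, -0.001]
wrist_force: [0.6, -0.2, -1.9]
finger_gap: 0.0137
```

Request:
step_arm([
  [0,0.3,0,0,0,0],
  [0,0,0,0,0,0],
])

```text
time_s: 12.75
tool_pos: [0.477, -0.0424, 0.1883]
tool_rot: [0.691, 0.723, -0.0, -0.001]
wrist_force: [0.2, -0.8, -1.2]
finger_gap: 0.0137
```

Request:
step_arm([
  [0,0.2,0,0,0,0],
  [0,0,0,0,0,0],
])

```text
time_s: 12.92
tool_pos: [0.4792, -0.0423, 0.1884]
tool_rot: [0.691, 0.723, -0.0, -0.0]
wrist_force: [-0.3, -0.1, -1.9]
finger_gap: 0.0137
```

Request:
step_arm([
  [0,0.2,0,0,0,0],
  [0,0,0,0,0,0],
])

```text
time_s: 13.08
tool_pos: [0.4814, -0.0422, 0.1884]
tool_rot: [0.691, 0.723, -0.0, -0.0]
wrist_force: [-0.6, 0.5, -1.9]
finger_gap: 0.0137
```

Request:
step_arm([
  [0,0.2,0,0,0,0],
  [0,0,0,0,0,0],
])

```text
time_s: 13.25
tool_pos: [0.4835, -0.0421, 0.1883]
tool_rot: [0.691, 0.723, -0.0, -0.001]
wrist_force: [1.2, -0.5, -0.6]
finger_gap: 0.0136
```

Request:
step_arm([
  [0,0.2,0,0,0,0],
  [0,0,0,0,0,0],
])

```text
time_s: 13.42
tool_pos: [0.4852, -0.0419, 0.1881]
tool_rot: [0.691, 0.723, -0.001, -0.001]
wrist_force: [-0.5, 0.4, -1.3]
finger_gap: 0.0138
```

Request:
step_arm([
  [0,0.2,0,0,0,0],
  [0,0,0,0,0,0],
])

```text
time_s: 13.58
tool_pos: [0.4865, -0.0418, 0.1878]
tool_rot: [0.691, 0.723, -0.001, -0.002]
wrist_force: [-1.9, -1.1, -1.7]
finger_gap: 0.0138
```

Request:
step_arm([
  [0,0.1,0,0,0,0],
  [0,0,0,0,0,0],
])

```text
time_s: 13.75
tool_pos: [0.4868, -0.0417, 0.1874]
tool_rot: [0.691, 0.723, -0.002, -0.003]
wrist_force: [-0.9, 0.6, -0.8]
finger_gap: 0.0138
```

```bash
python3 -c "
from h import *
F=[]
for i in range(6):
    im=cams.snapshot('side');F.append(robot.read_state()['wrist_force'])
print(np.mean(F,0))
rel([.483,-.043,.187],92.7)
x,y,w,h=200,120,80,85
cv2.imwrite(f'pics/side8.png',cv2.resize(im[y:y+h,x:x+w],None,fx=7,fy=7,interpolation=cv2.INTER_CUBIC))
"
```

```text
[-1.98926414 -0.52050986 -1.44619813]
t 14.05 pos [ 0.4869 -0.0417  0.1876] heading 92.62 q [-0.31  0.19  1.74 -0.    1.22 -0.36] F [-2.12 -0.29 -1.57] gap 0.0136
shift cm [-0.12 -0.4   0.06] rot deg [-0.33 -0.07 -0.08]
```

View pics/side8.png

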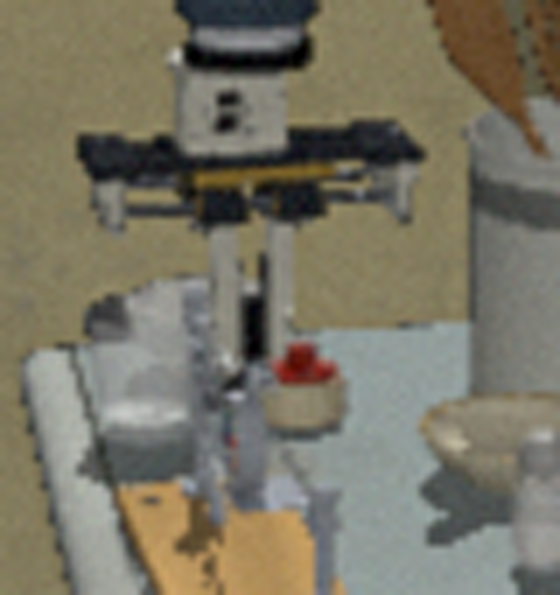

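Request:
step_arm([
  [0,-0.15,0.3,-0.3,0,0],
  [0,0,0.4,0,0,0],
  [0,0,0.4,0,0,0],
  [0,0,0,0,0,0],
])

```text
time_s: 14.38
tool_pos: [0.4855, -0.0417, 0.1758]
tool_rot: [0.691, 0.723, 0.001, 0.0]
wrist_force: [-1.8, -0.6, -2.4]
finger_gap: 0.0135
```

Request:
step_arm([
  [0,0,0.2,0,0,0],
  [0,0,0,0,0,0],
  [0,0,0,0,0,0],
])

```text
time_s: 14.63
tool_pos: [0.4856, -0.0416, 0.1731]
tool_rot: [0.691, 0.723, 0.001, -0.0]
wrist_force: [-1.0, -0.6, -1.7]
finger_gap: 0.0138
```

```bash
python3 -c "
from h import *
F=[]
for i in range(4):
    im=cams.snapshot('side');F.append(robot.read_state()['wrist_force'])
print(np.mean(F,0))
rel([.484,-.042,.173],92.7)
"
```

```text
[-1.51520094 -0.36597675 -1.61449399]
t 14.83 pos [ 0.4856 -0.0416  0.1733] heading 92.6 q [-0.32  0.2   1.77  0.    1.17 -0.36] F [-1.13 -0.58 -1.35] gap 0.0135
shift cm [-0.03 -0.16  0.03] rot deg [ 0.08 -0.07 -0.1 ]
```

Request:
step_arm([
  [0,0,0.3,0,0,0],
  [0,0,0.2,0,0,0],
  [0,0,0,0,0,0],
  [0,0,0,0,0,0],
])

```text
time_s: 15.17
tool_pos: [0.4858, -0.0417, 0.1681]
tool_rot: [0.691, 0.723, 0.001, 0.0]
wrist_force: [-1.9, 0.3, -0.8]
finger_gap: 0.0136
```

Request:
step_arm([
  [0,0,0.3,0,0,0],
  [0,0,0,0,0,0],
  [0,0,0,0,0,0],
])

```text
time_s: 15.42
tool_pos: [0.4862, -0.0418, 0.1653]
tool_rot: [0.691, 0.723, 0.001, 0.001]
wrist_force: [-0.8, -0.4, 0.1]
finger_gap: 0.0137
```

```bash
python3 -c "
from h import *
F=[]
for i in range(4):
    im=cams.snapshot('side');F.append(robot.read_state()['wrist_force'])
print(np.mean(F,0))
rel([.485,-.042,.163],92.7)
"
```

```text
[-1.31701228  0.26600483  0.57479778]
t 15.62 pos [ 0.4862 -0.0418  0.1654] heading 92.61 q [-0.32  0.2   1.78  0.    1.15 -0.36] F [-1.32 -0.64  0.65] gap 0.0138
shift cm [-0.01 -0.12  0.23] rot deg [ 0.17 -0.03 -0.09]
```

Request:
step_arm([
  [0,-0.05,0.3,0,0,0],
  [0,0,0.2,0,0,0],
  [0,0,0,0,0,0],
])

```text
time_s: 15.87
tool_pos: [0.4864, -0.0419, 0.1609]
tool_rot: [0.691, 0.723, 0.002, 0.002]
wrist_force: [-2.2, 1.3, 3.6]
finger_gap: 0.0136
```

Request:
step_arm([
  [0,0,0.2,0,0,0],
  [0,0,0,0,0,0],
])

```text
time_s: 16.03
tool_pos: [0.4867, -0.0419, 0.1593]
tool_rot: [0.691, 0.723, 0.002, 0.002]
wrist_force: [-1.6, 0.5, 4.4]
finger_gap: 0.0139
```

```bash
python3 -c "
from h import *
F=[]
for i in range(3):
    im=cams.snapshot('side');F.append(robot.read_state()['wrist_force'])
print(np.mean(F,0))
rel([.485,-.042,.163],92.7)
"
```

```text
[-2.50307983  0.95307366  4.52126115]
t 16.18 pos [ 0.4869 -0.0419  0.1596] heading 92.61 q [-0.32  0.21  1.79  0.    1.14 -0.36] F [-2.15  1.11  4.44] gap 0.0138
shift cm [-0.01 -0.19 -0.34] rot deg [ 0.38  0.01 -0.09]
```

Request:
step_arm([
  [0,-0.15,0.2,0.4,0,0],
  [0,0,0,0,0,0],
])

```text
time_s: 16.35
tool_pos: [0.486, -0.042, 0.1581]
tool_rot: [0.691, 0.723, 0.0, 0.001]
wrist_force: [-1.5, 0.4, 4.9]
finger_gap: 0.0136
```

Request:
step_arm([
  [0,0,0.2,0,0,0],
  [0,0,0,0,0,0],
])

```text
time_s: 16.52
tool_pos: [0.4868, -0.042, 0.1568]
tool_rot: [0.691, 0.723, 0.001, 0.001]
wrist_force: [-2.6, 1.4, 6.1]
finger_gap: 0.013
```

```bash
python3 -c "
from h import *
F=[]
for i in range(3):
    im=cams.snapshot('side');F.append(robot.read_state()['wrist_force'])
print(np.mean(F,0))
rel([.485,-.042,.163],92.7)
"
```

```text
[-2.18171778  0.79732159  6.47804456]
t 16.67 pos [ 0.487  -0.042   0.1571] heading 92.61 q [-0.32  0.21  1.79  0.    1.13 -0.36] F [-2.18  0.49  6.45] gap 0.0137
shift cm [ 0.01 -0.19 -0.59] rot deg [ 0.2   0.04 -0.09]
```

Request:
step_arm([
  [0,-0.1,0.2,0.2,0,0],
  [0,0,0,0,0,0],
])

```text
time_s: 16.83
tool_pos: [0.4867, -0.042, 0.156]
tool_rot: [0.691, 0.723, 0.0, 0.001]
wrist_force: [-2.1, 1.8, 7.4]
finger_gap: 0.014
```

Request:
step_arm([
  [0,0,0.2,0,0,0],
  [0,0,0,0,0,0],
  [0,0,0,0,0,0],
])

```text
time_s: 17.08
tool_pos: [0.4878, -0.0419, 0.1556]
tool_rot: [0.691, 0.723, 0.001, 0.002]
wrist_force: [-2.1, 1.1, 7.0]
finger_gap: 0.0136
```

```bash
python3 -c "
from h import *
F=[]
for i in range(3):
    im=cams.snapshot('side');F.append(robot.read_state()['wrist_force'])
print(np.mean(F,0))
rel([.485,-.042,.163],92.7)
"
```

```text
[-2.53122704  0.85185039  6.4064087 ]
t 17.23 pos [ 0.4877 -0.0419  0.1556] heading 92.61 q [-0.31  0.22  1.79  0.    1.13 -0.36] F [-2.2   0.72  5.84] gap 0.0134
shift cm [ 0.   -0.26 -0.74] rot deg [ 0.28  0.09 -0.09]
```

Request:
step_arm([
  [0,-0.15,0.15,0.2,0,0],
  [0,0,0,0,0,0],
  [0,0,0,0,0,0],
])

```text
time_s: 17.48
tool_pos: [0.4873, -0.0419, 0.1557]
tool_rot: [0.691, 0.723, 0.001, 0.002]
wrist_force: [-3.0, 1.3, 6.4]
finger_gap: 0.0136
```

```bash
python3 -c "
from h import *
F=[]
for i in range(4):
    im=cams.snapshot('side');F.append(robot.read_state()['wrist_force'])
print(np.round(F,1))
rel([.485,-.042,.163],92.7)
x,y,w,h=200,120,80,85
cv2.imwrite(f'pics/side9.png',cv2.resize(im[y:y+h,x:x+w],None,fx=7,fy=7,interpolation=cv2.INTER_CUBIC))
"
```

```text
[[-2.6  2.3  6.4]
 [-2.7  1.4  7.5]
 [-2.9  0.8  8. ]
 [-2.6  0.   7.6]]
t 17.68 pos [ 0.4872 -0.0419  0.1557] heading 92.61 q [-0.31  0.22  1.79 -0.    1.13 -0.36] F [-2.57  0.01  7.59] gap 0.0137
shift cm [ 0.   -0.22 -0.73] rot deg [ 0.25  0.11 -0.09]
```

View pics/side9.png

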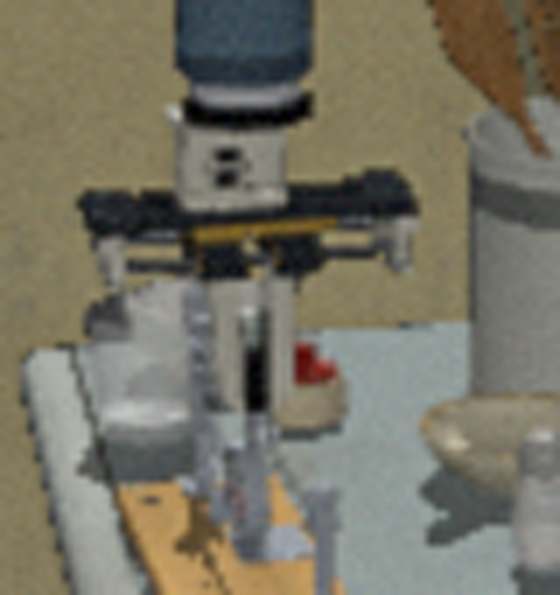

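Request:
step_arm([
  [0,-0.1,0.3,0.2,0,0],
  [0,0,0,0,0,0],
])

```text
time_s: 17.85
tool_pos: [0.4871, -0.042, 0.1539]
tool_rot: [0.691, 0.723, 0.0, 0.002]
wrist_force: [-2.2, 1.1, 8.6]
finger_gap: 0.0138
```

Request:
step_arm([
  [0,-0.1,0.3,0.1,0,0],
  [0,0,0,0,0,0],
])

```text
time_s: 18.02
tool_pos: [0.4871, -0.0421, 0.1521]
tool_rot: [0.691, 0.723, 0.001, 0.003]
wrist_force: [-2.5, 1.2, 4.4]
finger_gap: 0.0139
```

```bash
python3 -c "
from h import *
F=[]
for i in range(4):
    im=cams.snapshot('side');F.append(robot.read_state()['wrist_force'])
print(np.round(F,1))
rel([.485,-.042,.163],92.7)
"
```

```text
[[-2.9  1.1  5.3]
 [-2.1 -0.   6.3]
 [-2.3  0.7  4.7]
 [-2.5  0.6  5.1]]
t 18.22 pos [ 0.4872 -0.0421  0.1523] heading 92.61 q [-0.31  0.22  1.8  -0.    1.12 -0.36] F [-2.51  0.64  5.09] gap 0.014
shift cm [ 0.02 -0.22 -1.07] rot deg [ 0.26  0.17 -0.09]
```

Push force peaked near 10 N, then dropped to about 6.7 N, which matches the wire seated on the clip's roof. Next I ease back up.

Request:
step_arm([
  [0,-0.1,-0.3,0.1,0,0],
  [0,-0.1,-0.3,0,0,0],
  [0,0,-0.2,0,0,0],
  [0,0,0,0,0,0],
  [0,0,0,0,0,0],
])

```text
time_s: 18.63
tool_pos: [0.485, -0.0423, 0.1604]
tool_rot: [0.691, 0.723, -0.0, 0.002]
wrist_force: [-0.7, -0.5, 0.0]
finger_gap: 0.0137
```

```bash
python3 -c "
from h import *
F=[]
for i in range(4):
    im=cams.snapshot('side');F.append(robot.read_state()['wrist_force'])
print(np.round(np.mean(F,0),1))
rel([.484,-.042,.163],92.7)
x,y,w,h=200,120,80,85
cv2.imwrite(f'pics/side10.png',cv2.resize(im[y:y+h,x:x+w],None,fx=7,fy=7,interpolation=cv2.INTER_CUBIC))
print([(d['point'],d['conf']) for t in('ring','saddle') for d in finder.pinpoint('side',t)])
"
```

```text
[-1.2  0.  -0.2]
t 18.83 pos [ 0.485  -0.0423  0.1604] heading 92.6 q [-0.32  0.21  1.79 -0.    1.14 -0.36] F [-0.79  0.48  0.07] gap 0.0137
shift cm [ 0.03 -0.1  -0.26] rot deg [ 0.14  0.16 -0.1 ]
[([234.7, 172.9], 0.34), ([244.0, 233.6], 0.95), ([277.2, 279.3], 0.69), ([233.1, 178.4], 0.66)]
```

View pics/side10.png

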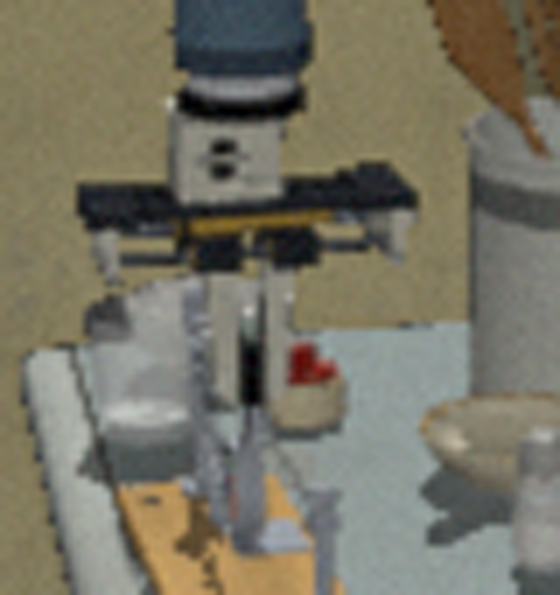

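Request:
step_arm([
  [0.2,-0.1,-0.25,0.1,0.1,0],
  [0.3,0,-0.1,0,0,0],
  [0.3,0,0,0,0,0],
  [0.3,0,0,0,0,0],
  [0.3,0,0,0,0,0],
  [0.2,0,0,0,0,0],
  [0,0,0,0,0,0],
])

```text
time_s: 19.52
tool_pos: [0.483, -0.0245, 0.1634]
tool_rot: [0.691, 0.723, -0.0, 0.0]
wrist_force: [0.4, -0.0, -1.9]
finger_gap: 0.0139
```

```bash
python3 -c "
from h import *
F=[]
for i in range(4):
    im=cams.snapshot('side');F.append(robot.read_state()['wrist_force'])
print(np.round(np.mean(F,0),1))
rel([.4835,-.018,.163],92.7)
"
```

```text
[ 0.4 -0.3 -1.7]
t 19.72 pos [ 0.4832 -0.0251  0.1635] heading 92.57 q [-0.28  0.2   1.79 -0.    1.15 -0.33] F [-0.41 -1.33 -1.59] gap 0.0142
shift cm [0.71 0.07 0.05] rot deg [ 0.    0.04 -0.13]
```

Request:
step_arm([
  [0.25,0,0,0,0,0],
  [0.25,0,0,0,0,0],
  [0,0,0,0,0,0],
])

```text
time_s: 19.97
tool_pos: [0.4829, -0.0201, 0.1634]
tool_rot: [0.691, 0.722, -0.0, 0.0]
wrist_force: [-0.5, 0.4, -1.4]
finger_gap: 0.0134
```

Request:
step_arm([
  [0.2,0,0,0,0,0],
  [0,0,0,0,0,0],
])

```text
time_s: 20.13
tool_pos: [0.4828, -0.0179, 0.1634]
tool_rot: [0.691, 0.722, -0.0, 0.0]
wrist_force: [0.2, 0.2, -1.5]
finger_gap: 0.0131
```

Request:
step_arm([
  [0.2,0,0,0,0,0],
  [0,0,0,0,0,0],
])

```text
time_s: 20.3
tool_pos: [0.4827, -0.0156, 0.1634]
tool_rot: [0.691, 0.722, -0.0, 0.0]
wrist_force: [-0.1, 0.2, -2.2]
finger_gap: 0.0137
```

```bash
python3 -c "
from h import *
F=[]
for i in range(4):
    im=cams.snapshot('side');F.append(robot.read_state()['wrist_force'])
print(np.round(np.mean(F,0),1))
rel([.4835,-.018,.163],92.7)
x,y,w,h=200,120,80,85
cv2.imwrite(f'pics/side11.png',cv2.resize(im[y:y+h,x:x+w],None,fx=7,fy=7,interpolation=cv2.INTER_CUBIC))
"
```

```text
[-0.4 -0.2 -2. ]
t 20.5 pos [ 0.4828 -0.0159  0.1634] heading 92.51 q [-0.26  0.2   1.79 -0.    1.15 -0.31] F [-0.79 -0.3  -1.31] gap 0.0141
shift cm [-0.21  0.06  0.04] rot deg [-0.01  0.06 -0.19]
```

View pics/side11.png

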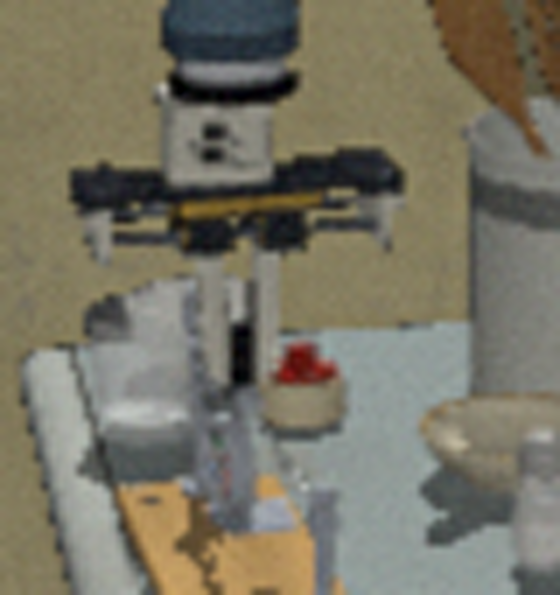

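Request:
step_arm([
  [0.2,0,0,0,0,0],
  [0,0,0,0,0,0],
])

```text
time_s: 20.67
tool_pos: [0.4827, -0.014, 0.1634]
tool_rot: [0.692, 0.722, -0.0, 0.0]
wrist_force: [-0.7, 0.6, -2.3]
finger_gap: 0.0138
```

Request:
step_arm([
  [0.2,0,0,0,0,0],
  [0,0,0,0,0,0],
])

```text
time_s: 20.83
tool_pos: [0.4826, -0.0118, 0.1634]
tool_rot: [0.692, 0.722, -0.0, 0.0]
wrist_force: [-1.2, 0.5, -2.4]
finger_gap: 0.0139
```

Request:
step_arm([
  [0.2,0,0,0,0,0],
  [0,0,0,0,0,0],
])

```text
time_s: 21.0
tool_pos: [0.4824, -0.0096, 0.1634]
tool_rot: [0.692, 0.722, -0.0, 0.0]
wrist_force: [-0.4, 0.3, -2.6]
finger_gap: 0.0138
```

Request:
step_arm([
  [0.15,0,0,0,0,0],
  [0,0,0,0,0,0],
])

```text
time_s: 21.17
tool_pos: [0.4825, -0.0082, 0.1634]
tool_rot: [0.691, 0.722, -0.001, 0.001]
wrist_force: [-0.3, -0.3, -2.1]
finger_gap: 0.0134
```

Request:
step_arm([
  [0.15,0,0,0,0,0],
  [0,0,0,0,0,0],
])

```text
time_s: 21.33
tool_pos: [0.4824, -0.0082, 0.1635]
tool_rot: [0.691, 0.723, -0.002, 0.002]
wrist_force: [0.0, 0.3, -1.1]
finger_gap: 0.0136
```

```bash
python3 -c "
from h import *
F=[]
for i in range(4):
    im=cams.snapshot('side');F.append(robot.read_state()['wrist_force'])
print(np.round(np.mean(F,0),1))
rel([.4835,-.018,.163],92.7)
"
```

```text
[-0.3 -2.4 -1.8]
t 21.53 pos [ 0.4825 -0.0081  0.1635] heading 92.53 q [-0.25  0.2   1.79 -0.    1.15 -0.29] F [-0.28 -3.03 -1.67] gap 0.0137
shift cm [-1.    0.06  0.06] rot deg [-0.01  0.27 -0.17]
```

Request:
step_arm([
  [-0.05,0,0,0,-0.2,0],
  [0,0,0,0,0,0],
  [0,0,0,0,0,0],
])

```text
time_s: 21.78
tool_pos: [0.4824, -0.008, 0.1635]
tool_rot: [0.691, 0.722, -0.003, 0.003]
wrist_force: [-0.8, -2.2, -1.6]
finger_gap: 0.0139
```

```bash
python3 -c "
from h import *
F=[]
for i in range(3):
    im=cams.snapshot('side');F.append(robot.read_state()['wrist_force'])
print(np.round(np.mean(F,0),1))
rel([.4835,-.0082,.163],92.7)
"
```

```text
[-0.1 -1.3 -1.5]
t 21.93 pos [ 0.4824 -0.008   0.1635] heading 92.5 q [-0.24  0.2   1.79 -0.01  1.15 -0.28] F [-0.68 -1.75 -1.71] gap 0.0139
shift cm [-0.02  0.11  0.05] rot deg [-0.01  0.41 -0.2 ]
```

Request:
step_arm([
  [-0.03,0,0.1,0,0.4,0],
  [0,0,0,0,0,0],
  [0,0,0,0,0,0],
])

```text
time_s: 22.18
tool_pos: [0.4826, -0.0082, 0.1625]
tool_rot: [0.691, 0.722, 0.0, -0.0]
wrist_force: [-0.5, -0.4, -1.7]
finger_gap: 0.0139
```

Request:
step_arm([
  [0,0,0,0,0,0],
  [0,0,0,0,0,0],
  [0,0,0,0,0,0],
  [0,0,0,0,0,0],
  [0,0,0,0,0,0],
  [0,0,0,0,0,0],
  [0,0,0,0,0,0],
  [0,0,0,0,0,0],
], fingers=0.3)

```text
time_s: 22.85
tool_pos: [0.4839, -0.0076, 0.1638]
tool_rot: [0.692, 0.722, 0.002, 0.001]
wrist_force: [0.8, 1.2, 0.5]
finger_gap: 0.0623
```

```bash
python3 -c "
from h import *
rel([.4835,-.0082,.163],92.7)
im=cams.snapshot('side')
x,y,w,h=200,120,80,85
cv2.imwrite(f'pics/side12.png',cv2.resize(im[y:y+h,x:x+w],None,fx=7,fy=7,interpolation=cv2.INTER_CUBIC))
"
```

```text
t 22.85 pos [ 0.4839 -0.0076  0.1638] heading 92.49 q [-0.25  0.2   1.79  0.    1.15 -0.29] F [0.85 1.22 0.45] gap 0.0623
shift cm [-0.06 -0.04  0.08] rot deg [ 0.22 -0.1  -0.21]
```

View pics/side12.png

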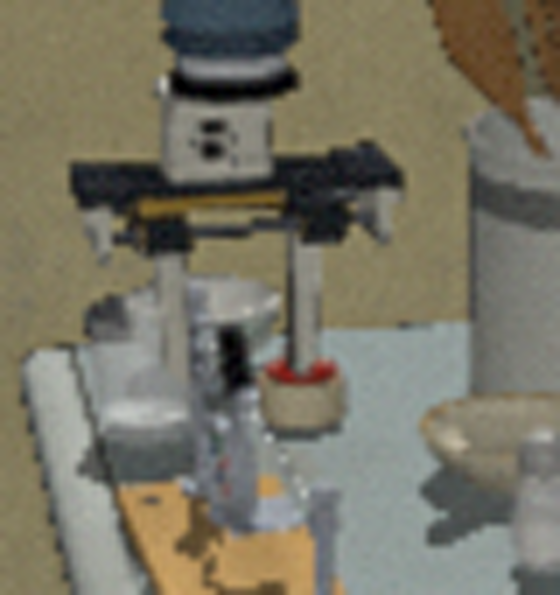

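Released; it hangs from the wire, upright with a slight tilt, and clear of the fingers. I'll retract straight up.

Request:
step_arm([
  [0,0,-1,0,0,0],
  [0,0,-1.5,0,0,0],
  [0,0,-2,0,0,0],
  [0,0,-2,0,0,0],
  [0,0,-2,0,0,0],
  [0,0,-2,0,0,0],
  [0,0,0,0,0,0],
])

```text
time_s: 23.48
tool_pos: [0.4823, -0.0075, 0.276]
tool_rot: [0.692, 0.722, 0.001, -0.001]
wrist_force: [0.7, 1.1, -0.1]
finger_gap: 0.065
```

Request:
step_arm([
  [0,-2.5,0,0,0,0],
  [0,-2.5,0,0,0,0],
  [0,-2.5,0,0,0,0],
  [0,-2.5,0,0,0,0],
  [-2.5,-1.5,0,0,0,0],
  [-2.5,-1.5,0,0,0,0],
  [-2.5,0,0,0,0,0],
  [-2.5,0,0,0,0,0],
  [0,0,0,0,0,0],
])

```text
time_s: 24.23
tool_pos: [0.3507, -0.1139, 0.2751]
tool_rot: [0.689, 0.725, 0.002, 0.001]
wrist_force: [0.5, 0.2, 0.3]
finger_gap: 0.065
```

```bash
python3 -c "
from h import *
rel([.4835,-.0082,.163],92.7)
for c,(x,y,w,h) in(('side',(200,130,70,90)),('top',(140,150,140,100))):
    im=cams.snapshot(c);k=6.6 if c=='side' else 5.6
    cv2.imwrite(f'pics/{c}13.png',cv2.resize(im[y:y+h,x:x+w],None,fx=k,fy=k,interpolation=cv2.INTER_CUBIC))
"
```

```text
t 24.23 pos [ 0.3507 -0.1139  0.2751] heading 92.87 q [-0.62 -0.12  1.84  0.    1.41 -0.67] F [0.54 0.22 0.33] gap 0.065
shift cm [ 9.88 13.74 11.29] rot deg [ 0.29 -0.05  0.17]
```

View pics/side13.png

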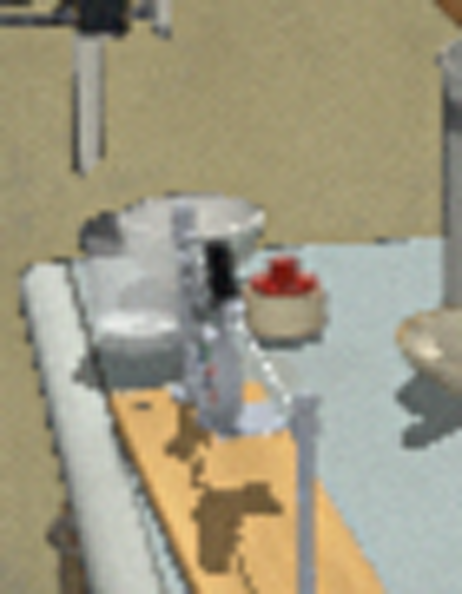

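View pics/top13.png

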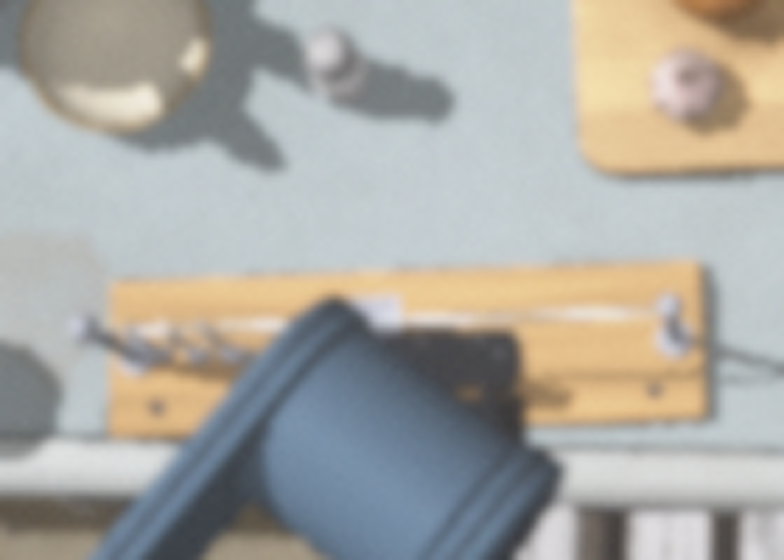

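Request:
step_arm([
  [-2.5,0,0,0,0,0],
  [-2.5,0,0,0,0,0],
  [-2.5,0,0,0,0,0],
  [-2.5,0,0,0,0,0],
  [-2.5,0,0,0,0,0],
  [-2.5,0,0,0,0,0],
  [-2.5,0,0,0,0,0],
  [-2.5,0,0,0,0,0],
  [-2,0,0,0,0,0],
  [0,0,0,0,0,0],
  [0,0,0,0,0,0],
  [0,0,0,0,0,0],
])

```text
time_s: 25.33
tool_pos: [0.367, -0.3248, 0.2698]
tool_rot: [0.683, 0.73, 0.007, -0.004]
wrist_force: [0.8, 0.6, 0.2]
finger_gap: 0.0653
```

```bash
python3 -c "
from h import *
im=cams.snapshot('top');s=cams.snapshot('side')
x,y,w,h=150,180,120,60
cv2.imwrite('pics/top14.png',cv2.resize(im[y:y+h,x:x+w],None,fx=6.6,fy=6.6,interpolation=cv2.INTER_CUBIC))
a=cv2.imread('pics/side0.png')
cv2.imwrite('pics/side14.png',cv2.resize(s[150:220,215:265],None,fx=8,fy=8,interpolation=cv2.INTER_CUBIC))
for c in('top','side'):
  for t in('ring','saddle','handle','dial','tumbler','kitchen_timer','salt_shaker'): print(c,t,[(np.round(d['point'],1),round(d['conf'],2)) for d in finder.pinpoint(c,t)][:5])
print('pred saddle contact top',proj('top',[.4875,-.008,.132]),proj('side',[.4875,-.008,.132]))
"
```

```text
top ring []
top saddle [(array([351.9, 217.3]), 0.74), (array([393.1, 210.1]), 0.73), (array([202.3, 207.3]), 0.46)]
top handle [(array([352.6, 221.8]), 0.7), (array([395.3, 209.2]), 0.69), (array([200.1, 206.3]), 0.57), (array([204.5, 214.3]), 0.42)]
top dial [(array([201.4, 211.9]), 0.75), (array([345.6, 224.1]), 0.66), (array([399.9, 213.6]), 0.56)]
top tumbler []
top kitchen_timer []
top salt_shaker [(array([198.3, 162.1]), 0.69), (array([199.8, 206.9]), 0.47), (array([123.8, 190.4]), 0.3)]
side ring []
side saddle [(array([276.1, 277.9]), 0.89), (array([242.2, 233.2]), 0.71), (array([234.3, 173.4]), 0.69), (array([250.3, 249. ]), 0.64)]
side handle [(array([250.6, 246.5]), 0.72), (array([244.4, 226.6]), 0.7), (array([276.3, 269.3]), 0.63), (array([227.9, 170.4]), 0.58)]
side dial [(array([275.2, 294.5]), 0.84), (array([254.3, 264.6]), 0.76), (array([231.4, 186. ]), 0.59), (array([242.2, 245.6]), 0.57)]
side tumbler [(array([220.9, 177.1]), 0.8)]
side kitchen_timer [(array([245.9, 181.5]), 0.49)]
side salt_shaker [(array([274.2, 199.1]), 0.7)]
pred saddle contact top [[200.91388873 207.05041957]] [[234.3289906 176.8571292]]
```

View pics/top14.png

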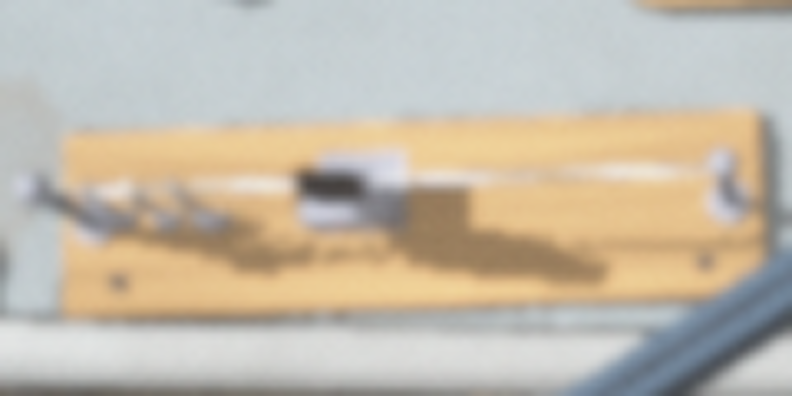

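View pics/side14.png

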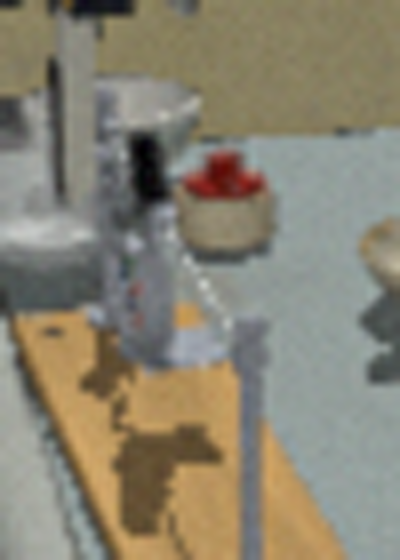

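```bash
python3 -c "
from h import *
for y in(-.013,-.008,-.003): print(y,(proj('top',[[.484,y+.014,.177],[.484,y-.014,.177],[.515,y-.025,.058]])-[150,180])*6.6)
im=cams.snapshot('side');
import cv2;a=cv2.imread('pics/top0.png').astype(int)
from workcell import ticket
print(robot.read_state()['time_s'])
ticket.job_done()"
```

```text
-0.013 [[304.22696593 171.1974475 ]
 [357.55814041 172.09637078]
 [412.63902038 152.18208684]]
-0.008 [[294.71401548 171.03710202]
 [348.02740982 171.93572561]
 [403.86777447 152.03743936]]
-0.003 [[285.20423481 170.87680997]
 [338.49985792 171.77513402]
 [395.09921827 151.89283623]]
26.1833
the job is handed in; nothing more can be done
```

The thermometer now hangs on the wire with its dial toward the robot's side. Its clip is against the right of the rubber ring. I handed the job in at 26.2 s of the 72 s allowed.

1. **Grip and turn:** I gripped the handle across its thickness, lifted it, turned it about 190° and felt for the wire with the strap.
2. **Clip:** I pressed down until the clip snapped. The push peaked at about 10 N, with the wire pressed about 15 mm down. It then dropped to about 6.7 N, which fits the wire lying against the clip's roof.
3. **Slide and release:** I eased off and slid it left until the arm stopped against the ring, pushing about 2.4 N. I relieved that push, opened the fingers and moved the arm clear.

**Last checks:**
- The pictures after release show it hanging on the wire, close to upright. There is a slight tilt by eye, which I did not measure.
- In the top view its left-right position matches where it touched the ring to within about 2–3 mm. The ring itself is hidden under the handle in that view, so I could not see the contact directly.
- In the side view the three bystanders were found within about 3 pixels of their first places, a distance that is roughly within what the networks can resolve.
- In the last top view the network missed the tumbler and did not report the kitchen timer. It found the salt shaker about 4 pixels off its first estimate. It never reported the ring reliably, so I located the ring by eye and by touch.

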